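# Bring a truck chassis out of the drying box

### The arm

A 6-joint arm with a two-finger parallel gripper is mounted at the origin on the work surface. World frame = base frame: x ahead of the robot, y to its left, z up, the work surface at z = 0. Lengths are in m, angles in rad, forces in N, time in s.
With the tool pointing down it reaches from about 0.25 to 0.725 m from the base axis. Payload 4 kg.
Tool frame: the origin (TCP) lies midway between the tips of the shut fingers; the grasp point (between the pads) lies grip_point_offset behind it (grip_point_offset is the distance from the TCP to the grasp point, in m); z points along the fingers, y is the line along which they close (so a half turn about z gives the same grasp; the last joint's range is limited). The gripper opens to 85 mm and grips with 20 to 120 N. Pads are 22 mm wide; open, the fingers measure 114 mm over their backs; the gripper's body (76 mm by 85 mm) begins 54 mm behind the grasp point. The pads swing forward as they close: fully open they stand 13 mm farther back than shut.
Start: joints at [-1.103, 0.241, 0.005, 1.335, 0, 1.571], TCP at [0.225, -0.446, 0.231] pointing down, gripper open.
Joint ranges: [-2.72, 2.72], [-1.05, 1.87], [-1.09, 1.28], [-1.99, 2.15], [-1.42, 1.44], [-3.14, 3.14]. Speed limits (rad/s): [2.79, 2.79, 3.14, 3.14, 3.14, 3.14].

### API

Orientations are given as a unit quaternion [x, y, z, w].
In Python, from workcell import * gives the robot as it stands. The module is installed in compiled form; this text tells all that it offers.
- The arm moves only by the tool arm_command, never from a script. Its arguments are lists of equal length, an entry for each row: "slide": the shift along the tool's x, y, z in cm, a list of three; "spin": the turn about the tool's z in degrees. A call has exactly 5 rows; each row is the pose to reach, as a shift and turn from the pose commanded when the call began, along the tool's axes at that moment; what a row does not reach only later rows make up. A row lasts 1/8 s, in which the tool goes at most 62.5 mm and 10.7 degrees, less where a joint would pass 70% of its speed; a pose out of reach is approached as far as the arm can. A call with a gripper value outside its range is refused whole. "jaw" is the finger opening in cm, from 0 to 8.54, set as the call begins (left out, the last holds). The fingers move at their own pace and stop on an object; the grip force is fixed at half the most. Time passes only in rows, so rows that repeat a pose let the fingers close, or fill a call up. It gives the time, the measured TCP pose, the force, the opening and the grip force at its end, in the units of the state.
- get_obs(): the state, without advancing time (a new reading comes with each control period).
- camera(name): name is "scene" or "top" or "wrist"; returns a dict with "pixels" (400x640x3 uint8, red, green, blue), "range_z" (400x640 float32, m along the optical axis (not along the pixel's ray), 0 where there is no reading), "intrinsics" (3x3 intrinsics, pixels), "rvec" (rotation vector, rad) and "tvec" (3), from world to camera coordinates, as OpenCV has them. Camera axes: x right, y down, z forward; pixel columns grow to the right and rows downward; lengths in m; the calibration is good to about 2 mm. The wrist camera is an equidistant fisheye: a pixel r from the principal point sees the ray r / f radians off the axis. A picture is of the moment at which its call begins.
- job_done(): hands the job in; it is judged then, once.
Trained networks look in a picture, given as the dict that the camera call returned (one of the last four; its "shot" number tells which), for a name from the list of things; names that differ only in an ending like _2 or _b are one class to them, and where a whole thing is asked for, a point or a joint stands for the part that bears it (a point fixed in the world has none). Each returns a list of dicts, best first, with "confidence" (0 to 1); they miss things now and then, are a little off and sometimes report something else, mostly with a low value. They report only what shows in the picture. A call takes as long as a camera call. They do not tell look-alikes from the thing itself.
- recognise(picture, thing): "centre" ([column, row] in pixels, amid what is visible of it).
- landmark_of(picture, thing): "centre" ([column, row] in pixels: a listed point, or the origin of a listed thing).
The state is a dict: "clock": time; "joint_pos": joint angles; "joint_vel": joint speeds; "tau": joint torques, N m; "eef_pos": TCP position; "tool_rot": TCP orientation; "ft_force": force on the tool from outside, world axes, zero at the start; "ft_torque": the same for the moment, N m; "grip_width": finger opening in m; "grasp_force": force on a finger pad.
Only numpy, scipy, OpenCV 4.12 (cv2) and the standard library are available. Lean on these libraries where they do the work, as an engineer would, in place of code of your own. Each camera call takes 0.05 s, during which the arm holds its last target. There are 200 camera calls.

### The job

On the drying box, turn the knob in small turns until the shutter's pointer lines up with the ridge on the brass clip, and leave it there. Then take the model truck chassis by its wooden painting handle, work it out tilted, front (cowl) end first, through the opening that is shorter than the chassis, without forcing it against the box. Finish while holding it in the gripper: still, level and well clear above the box; leave the other things on the bench where they are.

Things in the scene. Friction and masses are not known exactly. Their poses are not given: they have to be found in the camera images.
- box: fixed plywood drying box, 400 mm long (y), x from -130 to 55 mm, 76 mm high. Origin: on the bench under the channel's centreline, mid-length; the robot is on its -x side. Channel for the chassis: inner x -45 to 45, inner y -190 to 190, floor 6 mm up. Roof z 70 to 76 mm: clear cover from y -190 to -75, plywood from y 115 to 190. A solid ledge (x -130 to -45, top 76 mm) carries knob and clip
- cover_edge (a point): middle of the free edge of the fixed clear, milky cover (aluminium trim), on its top face, 76 mm up; the cover, 6 mm thick, reaches from here towards the box's -y. The roof opening lies between this edge and the shutter's edge, as wide as the channel
- shutter: grey sliding shutter plate, 94 x 85 x 4 mm, on top of the roof (z 76 to 80); slides along the box's y. Origin: underside of the plate at the middle of its edge at the opening; plate reaches from here towards the box's +y
- shutter_edge (a point): middle of the shutter's edge at the opening (aluminium trim), top face, 80 mm up
- knob (a joint): angle of the knob, 0 to 2.0 rad, grows as it is turned clockwise seen from above. 1 rad moves shutter and pointer 30 mm towards the box's +y (opening). Stiff (about 0.15 N m); stays where it is left
- knob_grip (a point): on the knob's upright axis at the height to grip, 37 mm above the ledge (113 mm above the bench). The black bar grip is 14 mm thick, 42 mm long, 12 to 44 mm above the ledge, on a disc of 22 mm radius; at 0 rad it lies along the box's x and turns with the knob (this point's x axis lies along the bar)
- pointer (a point): top of the free end of the dark steel pointer, a 4 mm wide finger that is fixed to the shutter and points to the box's -x over the ledge, 82 mm above the bench
- mark (a point): top of the 4 mm wide dark ridge on the brass clip (26 x 24 mm, fixed on the ledge in a new place each time); the ridge runs along the box's x, next to the pointer's path; axes parallel to the box's; the pointer lines up when both have the same box y
- chassis: model truck ladder chassis, 220 mm long (y), 52 mm wide, about 0.16 kg. Origin: underside at mid-length, z up, +y to the front. Rear half is bare frame 18 mm high; front half carries seat and cowl up to 46 mm high. A wooden painting handle, 24 mm (x) by 28 mm (y), stands upright at its middle up to 130 mm. It stands in the channel, front to the box's +y, both ends under the roof
- handle_grip (a point): point on the handle's axis 105 mm above the chassis underside, a good height to grip; axes as the chassis
- chassis_front (a point): middle of the chassis' front end (110 mm from its origin, 12 mm up)
- chassis_rear (a point): middle of the chassis' rear end (110 mm from its origin, 12 mm up)
- tyre: bystander: loose model tyre, 32 mm across, 10 mm high, on the box's ledge between knob and pointer; origin under its centre
- wheel: bystander: loose steel rim, 26 mm across, 8 mm high, on the clear cover near the box's -y end; origin under its centre
- paint_a: bystander: paint jar, 32 mm across, 55 mm high; origin under its centre
- paint_b: bystander: paint jar, 32 mm across, 55 mm high; origin under its centre
- pallet: bystander: little slatted model tailboard, 56 x 100 x 9 mm; origin under its centre
- brush: bystander: slim paint brush lying, 170 mm long, 8 mm thick; origin under its middle
- sander: bystander: sanding stick, 140 x 22 x 8 mm; origin under its centre
Things that resemble listed ones, but are neither listed nor needed, are in the scene too. Leave any red look-alike of the chassis alone.

How it is judged:
On the way, in this order (a step that is already met when the one before it is completed fails the run):
1. the pointer lines up with the clip's ridge (within 3 mm along the box) and stays, with the chassis still in the box (y of pointer in the frame of mark between -0.003 and 0.003 m and height (world z) of chassis_front below 0.07 m and velocity of joint knob between -0.05 and 0.05 rad/s), for 0.3 s.
2. the chassis is tilted in the opening: front end out above the shutter, rear end still below the cover (height (world z) of chassis_front above 0.09 m and height (world z) of chassis_rear below 0.07 m), for 0.05 s.
At the end, for the whole second after the job is handed in: the pointer is still within 4 mm of the ridge; the gripper holds the chassis (over 2 N on it), still (under 30 mm/s), level within 0.2 rad, both ends more than 120 mm above the bench (40 mm above the shutter), its middle within 200 mm of the box's middle in plan, and touching neither box nor shutter (y of pointer in the frame of mark between -0.004 and 0.004 m and height (world z) of each of chassis_front, chassis_rear above 0.12 m and angle between chassis's own z axis and vertical below 0.2 rad and horizontal distance between chassis and box below 0.2 m and linear speed of chassis below 0.03 m/s and contact force between the fingers and chassis above 2 N and contact force between chassis and box below 0.1 N and contact force between chassis and shutter below 0.1 N); the arm keeps its last pose, push and grip.
It fails at once if the chassis is forced against the box or shutter (over 20 N) (contact force between chassis and box above 20 N or contact force between chassis and shutter above 20 N).
It fails at once if a bystander is moved more than 20 mm (distance of any of tyre, wheel, paint_a, paint_b, pallet, brush, sander from where it was at the start of the episode above 0.02 m).
It also fails if it takes over 64 s, if anything falls off the work surface, if the arm or the gripper's body presses on something with over 40 N, if the wrist force passes 120 N, or if a joint passes its speed limit or range.

## Working session

There is one attempt and no reset: what is moved stays moved. The work goes in short steps, Python scripts to look and compute and a tool call to move; the robot and the scene stay as the last step left them, time stands still between calls to the robot, and variables do not carry over. Pictures are saved under pics/ and viewed, at most 10 in all, crops included, and the job is handed in when it is done.

Besides the shell and the picture viewer there is one more tool, called after "Call:" as a command line: name --pt "numbers of a row" for each row, then --argument value for the rest. arm_command: Moves the arm, as the interface text tells. Its arguments: {"type":"object","properties":{"slide":{"type":"array","items":{"type":"array","items":{"type":"number"}}},"spin":{"type":"array","items":{"type":"number"}},"jaw":{"type":"number"}},"required":["slide","spin"]}

```bash
mkdir -p pics; cat > h.py <<'E'
from workcell import *
import numpy as np, cv2
from scipy.spatial.transform import Rotation as R
def ray(p,uv):
    K=p["intrinsics"]; Rm=cv2.Rodrigues(np.array(p["rvec"],float))[0]; t=np.array(p["tvec"],float).ravel()
    d=np.linalg.inv(K)@np.array([uv[0],uv[1],1.0]); return -Rm.T@t, Rm.T@d
def atz(p,uv,z):
    o,d=ray(p,uv); return o+d*(z-o[2])/d[2]
def dep(p,uv):
    o,d=ray(p,uv); u,v=int(round(uv[0])),int(round(uv[1])); return o+d*p["range_z"][v,u]
def save(p,n): cv2.imwrite("pics/"+n,cv2.cvtColor(p["pixels"],cv2.COLOR_RGB2BGR))
E
python3 - <<'E'
from h import *
np.set_printoptions(precision=4,suppress=True)
for c in ("top","scene"):
    p=camera(c); save(p,c+"0.png"); print(c)
    for n,z in dict(cover_edge=.076,shutter_edge=.08,knob_grip=.113,pointer=.082,mark=None,handle_grip=.111,tyre=.076,wheel=.076,chassis_front=None,chassis_rear=None,paint_a=0,pallet=0).items():
        for r in landmark_of(p,n)[:2]:
            uv=r["centre"]; print(n,round(r["confidence"],2),np.round(uv,1),atz(p,uv,z) if z is not None else '',dep(p,uv))
o=get_obs(); print(o["eef_pos"],o["tool_rot"],o["clock"], [k for k in globals() if 'grip' in k], globals().get('grip_point_offset'))
E
```

```text
top
cover_edge 0.82 [346.  166.6] [ 0.5498 -0.0537  0.076 ] [ 0.5501 -0.0538  0.0748]
shutter_edge 0.64 [304.9 166.6] [0.553  0.0832 0.08  ] [0.287  0.0065 1.553 ]
knob_grip 0.68 [354.2 197.4] [ 0.4417 -0.0755  0.113 ] [ 0.4403 -0.0748  0.1269]
pointer 0.59 [289.5 191.6] [0.4704 0.136  0.082 ] [0.4712 0.1366 0.0754]
pointer 0.38 [303.6 163.1] [0.5646 0.0872 0.082 ] [0.5651 0.0873 0.0795]
mark 0.48 [280.8 195.1]  [0.4597 0.1651 0.0807]
handle_grip 0.91 [240.5 281.7] [0.1822 0.2951 0.111 ] [0.1832 0.2923 0.1246]
handle_grip 0.67 [320.6 165.3] [0.5503 0.0303 0.111 ] [0.5449 0.0299 0.1402]
tyre 0.5 [315.6 192.8] [0.4647 0.0499 0.076 ] [0.4634 0.0496 0.0869]
wheel 0.6 [305.9 165.8] [0.5564 0.0801 0.076 ] [0.5612 0.0814 0.0495]
wheel 0.22 [320.9 167. ] [0.5509 0.0301 0.076 ] [0.5431 0.0294 0.1198]
chassis_front 0.74 [275.1 288.2]  [0.1503 0.1971 0.0151]
chassis_rear 0.79 [219.1 266.8]  [0.2269 0.39   0.002 ]
chassis_rear 0.77 [352.6 167.1]  [ 0.5476 -0.0757  0.0758]
paint_a 0.47 [203.6 180.4] [0.5286 0.4436 0.    ] [0.52   0.428  0.0556]
paint_a 0.4 [210.9 160.1] [0.6001 0.4178 0.    ] [0.
[... 718 characters left out ...]
0478 0.0735]
tyre 0.44 [284.6 248.1] [0.5869 0.0722 0.076 ] [0.5702 0.0483 0.0334]
wheel 0.42 [260.1 197.8] [ 0.5322 -0.111   0.076 ] [0.9699 0.6218 1.0523]
chassis_front 0.73 [428.  203.5]  [0.1519 0.2052 0.0443]
chassis_front 0.65 [256.3 194. ]  [ 0.5313 -0.1311  0.0746]
chassis_rear 0.65 [466.7 265.9]  [ 0.2099  0.4033 -0.0004]
chassis_rear 0.61 [263.5 219.6]  [ 0.5483 -0.0805  0.0169]
paint_a 0.8 [400.4 348.9] [0.5262 0.4421 0.    ] [0.5335 0.4451 0.0174]
paint_a 0.61 [375.3 359.7] [0.5914 0.4208 0.    ] [0.605  0.428  0.0377]
pallet 0.96 [414.1 294. ] [0.3877 0.3657 0.    ] [ 0.3875  0.3656 -0.0004]
[ 0.2255 -0.4463  0.2313] [0.9728 0.2318 0.     0.    ] 1.3 ['grip_point_offset'] 0.0187
```

```bash
python3 - <<'E'
import cv2,numpy as np
a=cv2.imread("pics/top0.png")[130:230,250:400]; b=cv2.imread("pics/scene0.png")[150:300,220:420]
a=cv2.resize(a,(600,400),interpolation=2)[:, :]; b=cv2.resize(b,None,fx=3.9,fy=3.9,interpolation=2)
cv2.imwrite("pics/a.png",a); cv2.imwrite("pics/b.png",b)
E
```

```text
(no output)
```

View pics/a.png

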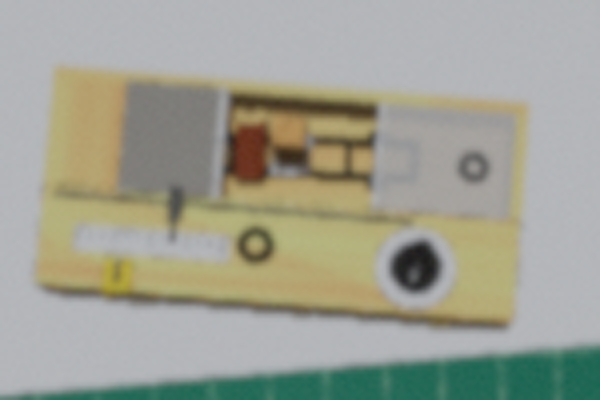

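View pics/b.png

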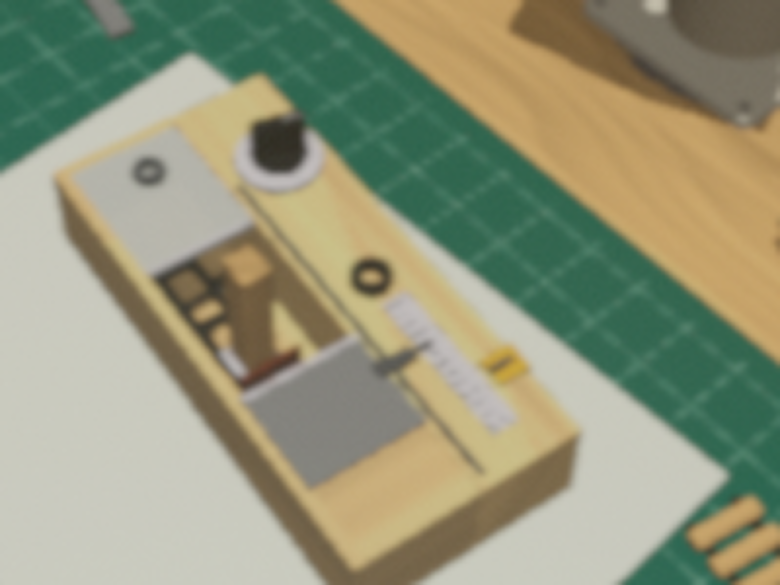

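The overhead crop (4x, offset 250,130) shows the box with its +y end to the left. In full-image pixels the pointer tip is at about (293,189), the brass clip ridge at about (279,197), the knob at (354,197) and the handle top at (321,165). The scene crop shows the same layout, and the red look-alike lies elsewhere on the bench.

```bash
python3 - <<'E'
from h import *
np.set_printoptions(precision=4,suppress=True)
p=camera("top")
cs=[(263.75,146.75),(381.75,155.5),(377.5,211.25),(259.5,201.75)]
B=np.array([[55,200],[55,-200],[-130,-200],[-130,200]])/1e3
W=np.array([atz(p,c,.076)[:2] for c in cs]); print(W)
B=np.vstack([B,[[0,-.075]]]);W=np.vstack([W,[[.549,-.050]]])
bc,wc=B.mean(0),W.mean(0); H=(B-bc).T@(W-wc); th=np.arctan2(H[0,1]-H[1,0],H[0,0]+H[1,1])
c,s=np.cos(th),np.sin(th); Rm=np.array([[c,-s],[s,c]]); t=wc-Rm@bc
print("yaw",th,"origin",t,"res",W-(B@Rm.T+t))
for n,q in dict(ptr=(.4699,.1295),mark=(.460,.1665),shut=(.5515,.085),knob=(.4445,-.0752),hand=(.551,.0297),tyre=(.468,.0495)).items(): print(n,Rm.T@(np.array(q)-t))
E
```

```text
[[ 0.6251  0.22  ]
 [ 0.584  -0.1744]
 [ 0.3975 -0.1531]
 [ 0.44    0.2367]]
yaw -0.10335367213343245 origin [0.5505 0.0277] res [[-0.0007 -0.0009]
 [-0.0006  0.0025]
 [-0.003   0.0048]
 [-0.0018 -0.0033]
 [ 0.0062 -0.0031]]
ptr [-0.0907  0.093 ]
mark [-0.1044  0.1287]
shut [-0.0049  0.0571]
knob [-0.0948 -0.1133]
hand [0.0003 0.0021]
tyre [-0.0843  0.0132]
```

Call:
arm_command --pt "5 -3 0" --pt "10 -6.4 0" --pt "15 -9.6 0" --pt "20 -12.8 0" --pt "25 -16 0" --spin '[7, 14, 21, 27, 32.7]' --jaw 8.5

```text
clock: 1.98
eef_pos: [0.3773, -0.1892, 0.2316]
tool_rot: [0.999, -0.053, 0.001, 0.0]
ft_force: [0.1, -0.4, 0.2]
grip_width: 0.0847
grasp_force: 0.0
```

Call:
arm_command --pt "2 -4 0" --pt "4 -8 0" --pt "5.5 -12 0" --pt "5.5 -12 0" --pt "5.5 -12 0" --spin '[0, 0, 0, 0, 0]'

```text
clock: 2.6
eef_pos: [0.4432, -0.0771, 0.2312]
tool_rot: [0.999, -0.051, -0.0, 0.0]
ft_force: [-1.3, 0.0, -0.3]
grip_width: 0.0851
grasp_force: 0.0
```

```bash
cat >> h.py <<'E'
def wray(p,uv):
    K=p["intrinsics"]; Rm=cv2.Rodrigues(np.array(p["rvec"],float))[0]; t=np.array(p["tvec"],float).ravel()
    a=np.array([(uv[0]-K[0,2])/K[0,0],(uv[1]-K[1,2])/K[1,1]]); r=np.linalg.norm(a)+1e-12
    d=np.array([*(a/r*np.sin(r)),np.cos(r)]); return -Rm.T@t, Rm.T@d
def watz(p,uv,z):
    o,d=wray(p,uv); return o+d*(z-o[2])/d[2]
YAW=-.1034; O=np.array([.5505,.0277])
def box(q): c,s=np.cos(YAW),np.sin(YAW); return np.array([[c,s],[-s,c]])@(np.asarray(q)[:2]-O)
E
python3 - <<'E'
from h import *
np.set_printoptions(precision=4,suppress=True)
p=camera("wrist"); save(p,"w1.png")
for n,z in dict(knob_grip=.113,pointer=.082,mark=.082,shutter_edge=.08,cover_edge=.076,handle_grip=.111,tyre=.076).items():
    for r in landmark_of(p,n)[:2]:
        q=watz(p,r["centre"],z); print(n,round(r["confidence"],2),np.round(r["centre"],1),q,box(q))
o=get_obs();print(o["eef_pos"],o["joint_pos"])
E
```

```text
knob_grip 0.82 [309.8 180.7] [ 0.4503 -0.0728  0.113 ] [-0.0893 -0.1103]
knob_grip 0.28 [532.5 170.6] [ 0.44   -0.3038  0.113 ] [-0.0757 -0.3411]
pointer 0.64 [219.6  88.7] [0.5428 0.0054 0.082 ] [-0.0054 -0.023 ]
pointer 0.59 [132.1 171. ] [0.475  0.1228 0.082 ] [-0.0849  0.0868]
mark 0.73 [101.3 188.1] [0.461  0.1753 0.082 ] [-0.1043  0.1376]
shutter_edge 0.77 [152.9  86.8] [0.5593 0.0793 0.08  ] [0.0034 0.0523]
shutter_edge 0.41 [186.9 165.7] [0.4714 0.0536 0.08  ] [-0.0813  0.0176]
cover_edge 0.77 [267.7  78.1] [ 0.5462 -0.0417  0.076 ] [ 0.0029 -0.0694]
handle_grip 0.78 [185.4  75.2] [0.5585 0.0273 0.111 ] [0.008  0.0004]
handle_grip 0.42 [313.  180.8] [ 0.4494 -0.0755  0.111 ] [-0.0899 -0.1131]
tyre 0.9 [183.7 168.9] [0.4679 0.06   0.076 ] [-0.0855  0.0236]
[ 0.4433 -0.0776  0.2314] [-0.1733  0.1417 -0.118   1.311   0.      3.0725]
```

View pics/w1.png

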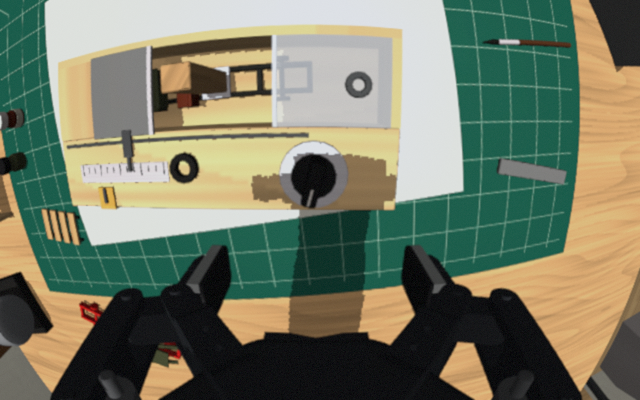

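The wrist view shows the knob at (314,178), its bar pointing roughly down the image towards the box's -x. The pointer tip is at about (131,168) and the ridge at about (105,196). Joint 6 sits near its limit, so I'll take the half-turn grasp.

Call:
arm_command --pt "0.4 -0.4 0" --pt "0.4 -0.4 0" --pt "0.4 -0.4 0" --pt "0.4 -0.4 0" --pt "0.4 -0.4 0" --spin '[-10.5, -21, -31.5, -42, -52.5]'

```text
clock: 3.62
eef_pos: [0.4478, -0.0737, 0.2313]
tool_rot: [0.917, 0.398, -0.0, 0.0]
ft_force: [0.3, 0.3, -0.2]
grip_width: 0.0846
grasp_force: 0.0
```

Call:
arm_command --pt "0 0 0" --pt "0 0 0" --pt "0 0 0" --pt "0 0 0" --pt "0 0 0" --spin '[-10.5, -21, -31.5, -42, -52.5]'

```text
clock: 4.25
eef_pos: [0.4478, -0.0737, 0.2313]
tool_rot: [0.647, 0.763, 0.0, 0.0]
ft_force: [-0.2, -0.1, 0.5]
grip_width: 0.085
grasp_force: 0.0
```

Call:
arm_command --pt "0 0 0" --pt "0 0 0" --pt "0 0 0" --pt "0 0 0" --pt "0 0 0" --spin '[-10.5, -21, -31.5, -42, -52.5]'

```text
clock: 4.88
eef_pos: [0.4478, -0.0737, 0.2313]
tool_rot: [0.243, 0.97, 0.0, 0.0]
ft_force: [0.3, 1.2, 0.3]
grip_width: 0.0851
grasp_force: 0.0
```

```bash
python3 - <<'E'
from h import *
np.set_printoptions(precision=4,suppress=True)
p=camera("wrist"); save(p,"w2.png")
for n,z in dict(knob_grip=.113,pointer=.082,mark=.082,shutter_edge=.08,cover_edge=.076,handle_grip=.111).items():
    for r in landmark_of(p,n)[:2]:
        q=watz(p,r["centre"],z); print(n,round(r["confidence"],2),np.round(r["centre"],1),q,box(q))
o=get_obs();print(o["eef_pos"],o["joint_pos"],o["tool_rot"],o["clock"])
# knob top via depth (z 0.10-0.13)
K=p["intrinsics"];Z=p["range_z"];v,u=np.mgrid[0:400,0:640]
a=np.stack([(u-K[0,2])/K[0,0],(v-K[1,2])/K[1,1]],-1);r=np.linalg.norm(a,axis=-1)+1e-9
d=np.dstack([a*(np.tan(r)/r)[...,None],np.ones_like(r)])*Z[...,None]
Rm=cv2.Rodrigues(p["rvec"])[0]; X=(d-np.ravel(p["tvec"]))@Rm
m=(Z>0)&(X[...,2]>.112)&(X[...,2]<.128)&(np.hypot(X[...,0]-.448,X[...,1]+.074)<.04)
P=X[m]; print(m.sum(),P.mean(0) if m.any() else '')
if m.sum()>20:
    print(cv2.minAreaRect((P[:,:2]*1000).astype(np.float32)))
b=cv2.resize(p["pixels"][...,::-1][100:260,220:420],None,fx=3.5,fy=3.5,interpolation=2); cv2.imwrite("pics/w2c.png",b)
E
```

```text
knob_grip 0.93 [314.  185.9] [ 0.4467 -0.0748  0.113 ] [-0.0927 -0.1126]
knob_grip 0.2 [381.2 240.2] [ 0.524  -0.0435  0.113 ] [-0.019  -0.0736]
pointer 0.56 [499.7 117.6] [0.4794 0.1311 0.082 ] [-0.0814  0.0955]
mark 0.87 [519.2  90. ] [0.462  0.1689 0.082 ] [-0.1026  0.1313]
shutter_edge 0.61 [483.7 198.2] [0.5554 0.0814 0.08  ] [-0.0006  0.0539]
cover_edge 0.76 [381.6 241.4] [ 0.5455 -0.0444  0.076 ] [ 0.0024 -0.0722]
cover_edge 0.75 [422.2 200.8] [0.5239 0.014  0.076 ] [-0.025  -0.0164]
handle_grip 0.76 [453.5 231.2] [0.5541 0.0265 0.111 ] [ 0.0037 -0.0008]
handle_grip 0.66 [558.2   6.4] [0.3912 0.2504 0.111 ] [-0.1814  0.2051]
[ 0.4479 -0.0735  0.2313] [-0.1627  0.1494 -0.1091  1.3123  0.      0.3346] [0.2461 0.9692 0.     0.    ] 5.225
754 [ 0.4463 -0.0744  0.1213]
((447.02691650390625, -74.75599670410156), (14.514132499694824, 40.9481315612793), 70.12005615234375)
```

View pics/w2.png

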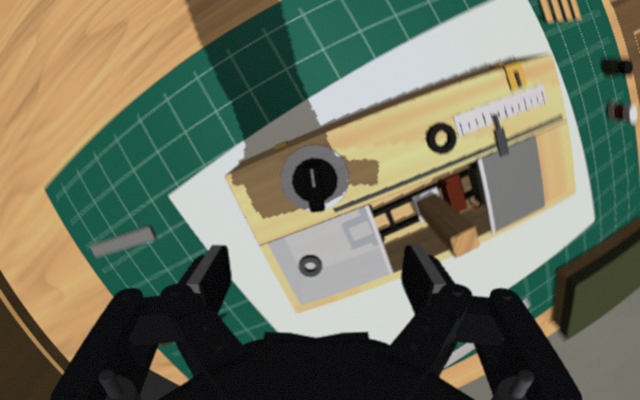

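The wrist view confirms the knob at (315,180), with the bar turned about 14° from the box's x. Pointer and ridge are roughly 36 mm apart. Descending to grip the bar.

Call:
arm_command --pt "0 -0.1 3.5" --pt "0 -0.15 7" --pt "0 -0.15 10" --pt "0 -0.15 12.5" --pt "0 -0.15 13.6" --spin '[-4, -8.6, -8.6, -8.6, -8.6]'

```text
clock: 5.85
eef_pos: [0.4462, -0.0746, 0.094]
tool_rot: [0.172, 0.985, -0.0, -0.001]
ft_force: [0.1, 0.3, 0.1]
grip_width: 0.0849
grasp_force: 0.0
```

Call:
arm_command --pt "0 0 0" --pt "0 0 0" --pt "0 0 0" --pt "0 0 0" --pt "0 0 0" --spin '[0, 0, 0, 0, 0]' --jaw 0.8

```text
clock: 6.48
eef_pos: [0.4477, -0.0751, 0.0962]
tool_rot: [0.172, 0.985, -0.0, 0.001]
ft_force: [-1.8, -0.5, 6.6]
grip_width: 0.0131
grasp_force: 59.9
```

Call:
arm_command --pt "0 0 -0.2" --pt "0 0 -0.2" --pt "0 0 -0.2" --pt "0 0 -0.2" --pt "0 0 -0.2" --spin '[10, 20, 30, 40, 48]'

```text
clock: 7.1
eef_pos: [0.4473, -0.0754, 0.0963]
tool_rot: [0.56, 0.829, -0.001, 0.0]
ft_force: [2.3, -2.7, -7.9]
grip_width: 0.0128
grasp_force: 60.0
```

```bash
cat > m.py <<'E'
from h import *
np.set_printoptions(precision=4,suppress=True)
for c in ("top","scene","wrist"):
    p=camera(c); save(p,"l_"+c+".png"); f=watz if c=="wrist" else atz
    for n,z in dict(pointer=.082,mark=.082,shutter_edge=.08,cover_edge=.076).items():
        for r in landmark_of(p,n)[:2]:
            q=f(p,r["centre"],z); print(c,n,round(r["confidence"],2),np.round(r["centre"],1),box(q))
o=get_obs();print(o["eef_pos"],o["tool_rot"],o["clock"],o["ft_force"],o["joint_pos"])
E
python3 m.py
```

```text
top mark 0.4 [280.3 194.7] [-0.1035  0.1289]
top shutter_edge 0.71 [344.4 167.5] [ 0.0036 -0.0759]
top shutter_edge 0.6 [353.2 166.8] [ 0.0081 -0.1049]
top cover_edge 0.9 [343.4 164.1] [ 0.0155 -0.0718]
scene pointer 0.76 [334.8 240.9] [-0.0886  0.1078]
scene mark 0.55 [341.9 245. ] [-0.0962  0.129 ]
scene shutter_edge 0.97 [303.8 250.3] [-0.0047  0.0848]
scene shutter_edge 0.29 [289.7 179.9] [-0.1109 -0.1479]
scene cover_edge 0.26 [301.9 250.3] [-0.0021  0.0797]
scene cover_edge 0.16 [242.8 147.2] [-0.0666 -0.356 ]
wrist shutter_edge 0.7 [575.9  47.8] [0.0011 0.0806]
wrist cover_edge 0.8 [472.7 242.1] [ 0.0026 -0.0728]
wrist cover_edge 0.45 [317.4 264.9] [-0.0804 -0.1317]
[ 0.4473 -0.0753  0.0963] [ 0.557   0.8305 -0.0005  0.0002] 7.85 [  4.5155  -3.7411 -12.6634] [-0.1661  0.2608 -0.3443  0.9658 -0.0011  1.0154]
```

```bash
python3 - <<'E'
import cv2,numpy as np
a=cv2.imread("pics/l_top.png")[175:210,265:305]; b=cv2.imread("pics/l_scene.png")[215:265,305:365]
a=cv2.resize(a,(400,350),interpolation=2); b=cv2.resize(b,(400,333),interpolation=2)
b=cv2.copyMakeBorder(b,0,17,0,0,0); cv2.imwrite("pics/c3.png",np.hstack([a,b]))
E
```

```text
(no output)
```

View pics/c3.png

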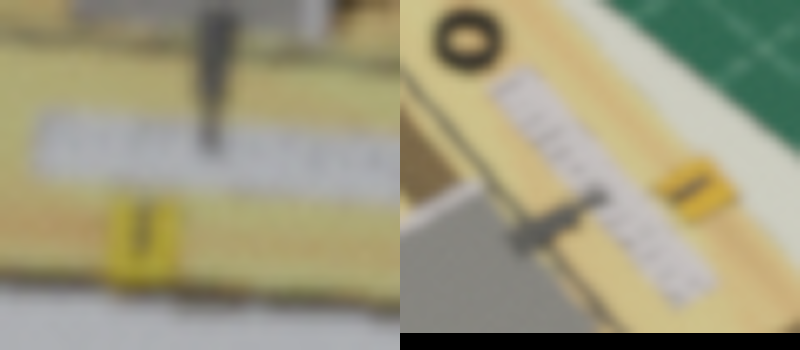

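Left: overhead view with the pointer tip at (286.0,190.0) and the ridge at (279.6,197.5). Right: scene view with the tip at (335.7,244) and the ridge from (345.8,245) to (350.7,242.3). Some way still to go.

```bash
python3 - <<'E'
from h import *
np.set_printoptions(precision=4,suppress=True)
t=camera("top"); s=camera("scene")
for p,L in((t,[(286.6,179),(286.0,190),(279.8,195.5),(279.3,200)]),(s,[(323,250.7),(335.75,244),(345.8,245),(350.75,242.3)])):
    for uv in L: print(box(atz(p,uv,.082)))
E
```

```text
[-0.0496  0.1126]
[-0.0864  0.1115]
[-0.1062  0.1304]
[-0.1213  0.1307]
[-0.0446  0.1154]
[-0.0847  0.1172]
[-0.1047  0.1349]
[-0.1208  0.1354]
```

Call:
arm_command --pt "0 0 0.1" --pt "0 0 0.1" --pt "0 0 0.1" --pt "0 0 0.1" --pt "0 0 0.1" --spin '[8, 16, 24, 27, 27]'

```text
clock: 8.57
eef_pos: [0.4471, -0.0754, 0.0963]
tool_rot: [0.735, 0.678, -0.001, 0.0]
ft_force: [1.5, -4.0, -4.7]
grip_width: 0.013
grasp_force: 60.6
```

```bash
cat > al.py <<'E'
from h import *
np.set_printoptions(precision=4,suppress=True)
# dark-feature box-y from rectified top-down strips
def proj(p,q):
    return cv2.projectPoints(np.array(q,float).reshape(-1,1,3),p["rvec"],p["tvec"],p["intrinsics"],None)[0].reshape(-1,2).astype(np.float32)
def world(bx,by,z): c,s=np.cos(YAW),np.sin(YAW); return np.stack([O[0]+c*bx-s*by,O[1]+s*bx+c*by,np.full_like(bx,z)],-1)
def prof(p,x0,x1,y,z=.082):
    X,Y=np.meshgrid(np.linspace(x0,x1,9),y); uv=proj(p,world(X.ravel(),Y.ravel(),z)).reshape(X.shape+(2,))
    g=cv2.remap(p["pixels"].astype(np.float32).mean(2),uv[...,0],uv[...,1],cv2.INTER_LINEAR); return g.mean(1)
def dip(y,g):
    i=g.argmin(); w=slice(max(0,i-10),i+11); d=np.clip(np.max(g[w])-g[w],0,None)**2; return (y[w]*d).sum()/d.sum()
yy=np.arange(.1,.15,.0005)
import sys
for c in("top","scene"):
    p=camera(c); m=camera(c)
    yp=dip(yy,prof(p,-.078,-.066,yy)); ym=dip(np.arange(.122,.143,.0005),prof(p,-.118,-.106,np.arange(.122,.143,.0005)))
    print(c,"ptr",yp,"mark",ym,"diff mm",(ym-yp)*1e3)
    save(p,"al_"+c+".png")
o=get_obs();print(o["tool_rot"],o["clock"],o["ft_force"],o["joint_pos"][5])
E
python3 al.py
```

```text
top ptr 0.12845268312277852 mark 0.1329582829002611 diff mm 4.505599777482577
scene ptr 0.1298696579756171 mark 0.13317606704938434 diff mm 3.3064090737672522
[ 0.7358  0.6772 -0.0005  0.0004] 8.775 [ 1.5624 -6.1827 -4.9113] 1.4875413591555853
```

```bash
python3 - <<'E'
import cv2,numpy as np
a=cv2.imread("pics/al_top.png")[175:210,265:305]; b=cv2.imread("pics/al_scene.png")[215:265,305:365]
a=cv2.resize(a,(400,350),interpolation=2); b=cv2.resize(b,(400,333),interpolation=2)
b=cv2.copyMakeBorder(b,0,17,0,0,0); cv2.imwrite("pics/c4.png",np.hstack([a,b]))
E
```

```text
(no output)
```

View pics/c4.png

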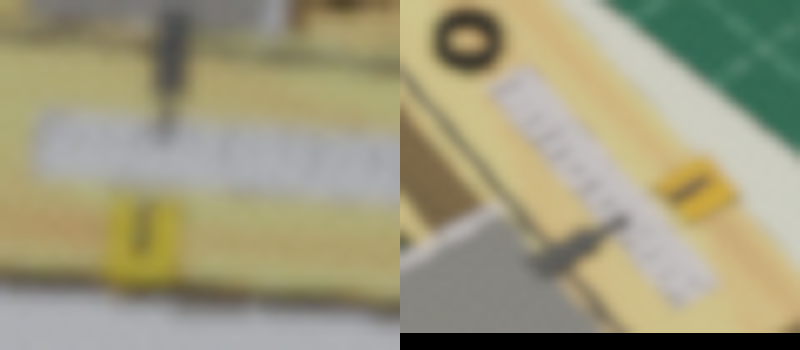

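The pointer is still about 4 mm short of the ridge in both views, which matches the computed 3.3–4.5 mm. Another 8°.

Call:
arm_command --pt "0 0 0" --pt "0 0 0" --pt "0 0 0" --pt "0 0 0" --pt "0 0 0" --spin '[3, 6, 8, 8, 8]'

```text
clock: 9.4
eef_pos: [0.4471, -0.0753, 0.0963]
tool_rot: [0.781, 0.624, -0.0, 0.0]
ft_force: [0.4, -5.7, -5.7]
grip_width: 0.013
grasp_force: 60.5
```

```bash
python3 al.py; python3 al.py
```

```text
top ptr 0.13295363821471065 mark 0.133011433901367 diff mm 0.05779568665634227
scene ptr 0.13383515207827149 mark 0.13318705328935068 diff mm -0.6480987889208034
[ 0.7813  0.6242 -0.0005  0.0005] 9.6 [ 0.9319 -5.4953 -4.0641] 1.6273238398391896
top ptr 0.13293604493477748 mark 0.13291275624222834 diff mm -0.023288692549139345
scene ptr 0.13385772116167266 mark 0.13319537371779044 diff mm -0.6623474438822163
[ 0.7813  0.6242 -0.0005  0.0004] 9.8 [ 1.8831 -4.4376 -3.9984] 1.6273454888861916
```

Call:
arm_command --pt "0 0 0" --pt "0 0 0" --pt "0 0 0" --pt "0 0 -3" --pt "0 0 -8" --spin '[0, 0, 0, 0, 0]' --jaw 5

```text
clock: 10.42
eef_pos: [0.4456, -0.0742, 0.1757]
tool_rot: [0.781, 0.624, -0.001, -0.002]
ft_force: [1.7, 0.4, -0.5]
grip_width: 0.0498
grasp_force: 0.0
```

```bash
python3 al.py; python3 - <<'E'
from h import *
np.set_printoptions(precision=4,suppress=True)
o=get_obs();print(o["eef_pos"],o["tool_rot"])
for c in("top","scene"):
    p=camera(c);K=p["intrinsics"];Z=p["range_z"];v,u=np.mgrid[0:400,0:640]
    d=np.stack([(u-K[0,2])/K[0,0]*Z,(v-K[1,2])/K[1,1]*Z,Z],-1)
    X=(d-np.ravel(p["tvec"]))@cv2.Rodrigues(p["rvec"])[0]
    m=(Z>0)&(abs(X[...,2]-.136)<.006)&(np.hypot(X[...,0]-.551,X[...,1]-.028)<.05)
    P=X[m]; print(c,m.sum(),P.mean(0),[box(q) for q in (P.min(0),P.max(0),P.mean(0))])
    for n,z in dict(handle_grip=.111,shutter_edge=.08,cover_edge=.076).items():
        for r in landmark_of(p,n)[:2]:
            q=atz(p,r["centre"],z); print(c,n,round(r["confidence"],2),q,box(q))
E
```

```text
top ptr 0.13294886267426514 mark 0.13303778446452216 diff mm 0.0889217902570183
scene ptr 0.1338287504823369 mark 0.1331663170760361 diff mm -0.6624334063007886
[0.7814 0.624  0.0012 0.001 ] 10.625 [ 0.0075  0.0954 -0.2704] 1.6283024421717807
[ 0.448  -0.0747  0.1775] [0.7814 0.624  0.0012 0.001 ]
top 60 [0.5543 0.0263 0.1353] [array([-0.0061, -0.0162]), array([0.0154, 0.0123]), array([ 0.004 , -0.0009])]
top handle_grip 0.92 [0.1873 0.3059 0.111 ] [-0.39    0.2392]
top handle_grip 0.81 [0.5634 0.028  0.111 ] [0.0128 0.0017]
top shutter_edge 0.98 [0.562  0.1267 0.08  ] [0.0012 0.0997]
top shutter_edge 0.41 [ 0.543 -0.069  0.08 ] [ 0.0025 -0.097 ]
top cover_edge 0.95 [ 0.5485 -0.0427  0.076 ] [ 0.0052 -0.0702]
scene 87 [0.556  0.0267 0.1347] [array([-0.0057, -0.0169]), array([0.0158, 0.0142]), array([ 0.0056, -0.0004])]
scene handle_grip 0.96 [0.5511 0.0176 0.111 ] [ 0.0016 -0.01  ]
scene handle_grip 0.77 [0.1972 0.2929 0.111 ] [-0.3788  0.2273]
scene shutter_edge 0.85 [0.5553 0.1328 0.08  ] [-0.0061  0.105 ]
scene shutter_edge 0.59 [ 0.6281 -0.3022  0.08  ] [ 0.1112 -0.3201]
scene cover_edge 0.7 [ 0.5522 -0.0451  0.076 ] [ 0.0092 -0.0723]
```

Call:
arm_command --pt "4 2.7 0" --pt "8 5.4 0" --pt "12.2 8.2 0" --pt "12.2 8.2 0" --pt "12.2 8.2 0" --spin '[-3, -6.9, -6.9, -6.9, -6.9]'

```text
clock: 11.65
eef_pos: [0.5534, 0.0259, 0.1755]
tool_rot: [0.742, 0.67, -0.001, -0.001]
ft_force: [-0.2, 0.2, -0.3]
grip_width: 0.0501
grasp_force: 0.0
```

```bash
python3 - <<'E'
from h import *
np.set_printoptions(precision=4,suppress=True)
p=camera("wrist");save(p,"w5.png");o=get_obs();print(o["eef_pos"],o["tool_rot"],o["joint_pos"])
K=p["intrinsics"];Z=p["range_z"];v,u=np.mgrid[0:400,0:640]
a=np.stack([(u-K[0,2])/K[0,0],(v-K[1,2])/K[1,1]],-1);r=np.linalg.norm(a,axis=-1)+1e-9
d=np.dstack([a*(np.tan(r)/r)[...,None],np.ones_like(r)])*Z[...,None]
X=(d-np.ravel(p["tvec"]))@cv2.Rodrigues(p["rvec"])[0]
m=(Z>0)&(abs(X[...,2]-.136)<.004)&(np.hypot(X[...,0]-.555,X[...,1]-.027)<.04)
P=X[m];print(m.sum(),cv2.minAreaRect((P[:,:2]*1000).astype(np.float32)),np.median(P[:,2]))
for n,z in dict(shutter_edge=.08,cover_edge=.076,handle_grip=.111).items():
    for r in landmark_of(p,n)[:2]:
        q=watz(p,r["centre"],z); print(n,round(r["confidence"],2),np.round(r["centre"],1),q,box(q))
E
```

```text
[0.5532 0.0255 0.1758] [ 0.7427  0.6696 -0.0007 -0.0004] [ 0.0463  0.3766  0.0482  1.244  -0.0003  1.7204]
1559 ((555.1006469726562, 26.68482780456543), (27.80620765686035, 23.80955696105957), 85.12883758544922) 0.13770001478465452
shutter_edge 0.86 [314.5  69.2] [0.563 0.125 0.08 ] [0.0024 0.0981]
cover_edge 0.73 [311.4 268.8] [ 0.5426 -0.0452  0.076 ] [-0.0004 -0.0733]
handle_grip 0.75 [318.6 205.9] [0.556  0.0269 0.111 ] [ 0.0056 -0.0002]
```

View pics/w5.png

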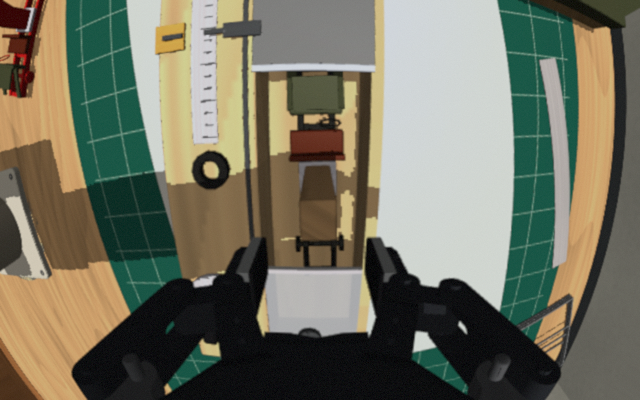

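The wrist view shows the handle top at (318,205), the shutter edge at row 69 and the cover edge at row 269. The chassis front end is just short of or under the shutter edge. Lowering over the handle.

Call:
arm_command --pt "0.1 0.2 2" --pt "0.1 0.2 4" --pt "0.1 0.2 6" --pt "0.1 0.2 7" --pt "0.1 0.2 7" --spin '[0, 0, 0, 0, 0]'

```text
clock: 12.48
eef_pos: [0.5556, 0.0263, 0.106]
tool_rot: [0.743, 0.669, -0.0, -0.0]
ft_force: [0.1, 0.3, 0.4]
grip_width: 0.0495
grasp_force: 0.0
```

Call:
arm_command --pt "0 0 0" --pt "0 0 0" --pt "0 0 0" --pt "0 0 0" --pt "0 0 0" --spin '[0, 0, 0, 0, 0]' --jaw 2.35

```text
clock: 13.1
eef_pos: [0.5568, 0.0268, 0.1072]
tool_rot: [0.743, 0.67, 0.001, 0.001]
ft_force: [-0.9, -0.7, 6.1]
grip_width: 0.0239
grasp_force: 14.4
```

Call:
arm_command --pt "0 0 -0.4" --pt "0 0 -0.8" --pt "-0.5 0 -0.8" --pt "-1.2 0 -0.8" --pt "-2 0 -0.8" --spin '[0, 0, 0, 0, 0]'

```text
clock: 13.72
eef_pos: [0.5539, 0.0063, 0.114]
tool_rot: [0.743, 0.67, -0.0, -0.0]
ft_force: [-0.4, 1.7, -0.8]
grip_width: 0.024
grasp_force: 13.8
```

```bash
cat > st.py <<'E'
from h import *
import sys
np.set_printoptions(precision=4,suppress=True)
p=camera("wrist");save(p,sys.argv[1]);o=get_obs();print(o["clock"],o["eef_pos"],o["ft_force"],o["ft_torque"],o["grasp_force"])
K=p["intrinsics"];Z=p["range_z"];v,u=np.mgrid[0:400,0:640]
a=np.stack([(u-K[0,2])/K[0,0],(v-K[1,2])/K[1,1]],-1);r=np.linalg.norm(a,axis=-1)+1e-9
d=np.dstack([a*(np.tan(r)/r)[...,None],np.ones_like(r)])*Z[...,None]
X=(d-np.ravel(p["tvec"]))@cv2.Rodrigues(p["rvec"])[0]
c,s=np.cos(YAW),np.sin(YAW); Q=X[...,:2]-O; by=-s*Q[...,0]+c*Q[...,1]; bx=c*Q[...,0]+s*Q[...,1]
# height profile along box y, mid strip
for y in np.arange(-.08,.17,.015):
    m=(Z>0)&(abs(by-y)<.0075)&(abs(bx-.005)<.024); z=X[...,2][m]
    if m.sum()>5: print("y%4d n%5d z pct10/50/90/99"%(y*1e3,m.sum()),np.percentile(z,[10,50,90,99])*1e3)
for n in("chassis_front","chassis_rear"):
    for r in landmark_of(p,n)[:2]:
        uv=r["centre"]; q=X[int(uv[1]),int(uv[0])]; print(n,round(r["confidence"],2),np.round(uv),q,box(q))
E
python3 st.py w6.png
```

```text
13.775 [0.5539 0.0052 0.1141] [ 0.428  -1.4685 -1.1816] [-0.1576  0.0106 -0.0043] 13.809432238340378
y -80 n   93 z pct10/50/90/99 [77.2499 77.971  78.5592 79.3078]
y -65 n   21 z pct10/50/90/99 [6.4807 7.7733 8.399  8.7043]
y -50 n  121 z pct10/50/90/99 [6.9511 7.8395 8.7046 9.0789]
y -35 n  995 z pct10/50/90/99 [  8.1711 144.3762 153.0619 166.3362]
y -20 n 3041 z pct10/50/90/99 [ 38.2167 144.4941 154.1228 163.2609]
y  -5 n21749 z pct10/50/90/99 [118.9839 197.0875 215.604  220.2359]
y   9 n 1772 z pct10/50/90/99 [41.8397 43.0538 58.4191 59.5469]
y  24 n 1504 z pct10/50/90/99 [ 8.8969 41.8501 43.4104 50.2461]
y  39 n 1231 z pct10/50/90/99 [ 7.6807 57.505  59.3721 64.3053]
y  55 n 1669 z pct10/50/90/99 [52.1221 58.37   59.3206 60.0466]
y  69 n 1370 z pct10/50/90/99 [46.9355 58.3607 59.3046 60.1906]
y  84 n 1000 z pct10/50/90/99 [ 7.9807 31.2796 41.2097 42.6736]
y  99 n 2552 z pct10/50/90/99 [ 7.3739 81.1012 82.6979 83.5886]
y 115 n 1385 z pct10/50/90/99 [ 7.4022 81.3146 82.5962 83.4815]
chassis_front 0.87 [317.  53.] [0.5663 0.1198 0.0069] [0.0062 0.0932]
```

Call:
arm_command --pt "-0.2 0 -0.8" --pt "-0.3 0 -1.6" --pt "-0.3 0 -2.4" --pt "-0.3 0 -3.2" --pt "-0.3 0 -3.5" --spin '[0, 0, 0, 0, 0]'

```text
clock: 14.5
eef_pos: [0.5544, 0.0041, 0.1503]
tool_rot: [0.742, 0.67, 0.001, 0.0]
ft_force: [-0.3, -0.3, -1.3]
grip_width: 0.0237
grasp_force: 13.9
```

Call:
arm_command --pt "0 0 -0.2" --pt "0 0 -0.4" --pt "0 0 -0.6" --pt "0 0 -0.8" --pt "0 0 -0.8" --spin '[0, 0, 0, 0, 0]'

```text
clock: 15.12
eef_pos: [0.5529, 0.0023, 0.1551]
tool_rot: [0.743, 0.669, -0.002, -0.0]
ft_force: [1.9, -5.5, -12.3]
grip_width: 0.0238
grasp_force: 14.1
```

```bash
python3 st.py w7.png
```

```text
15.175 [0.5529 0.0023 0.1551] [  1.7584  -5.5745 -13.1388] [-1.08   -0.5931  0.0608] 14.08596083521843
y -65 n   23 z pct10/50/90/99 [6.9785 8.1626 8.5991 9.1332]
y -50 n   16 z pct10/50/90/99 [7.3015 8.2164 8.6981 9.1191]
y -35 n 1430 z pct10/50/90/99 [183.7141 184.9239 194.8348 206.4823]
y -20 n10394 z pct10/50/90/99 [179.7501 213.1878 251.5082 255.8113]
y  -5 n14025 z pct10/50/90/99 [123.0332 238.2646 258.3757 261.593 ]
y   9 n 1754 z pct10/50/90/99 [82.9581 83.9686 92.853  99.4435]
y  24 n 1458 z pct10/50/90/99 [ 8.127  82.583  85.0066 98.7888]
y  39 n 1180 z pct10/50/90/99 [ 74.3514 100.1303 101.5655 105.6054]
y  55 n 1679 z pct10/50/90/99 [ 93.1506 100.5066 101.5101 102.2175]
y  69 n 1282 z pct10/50/90/99 [ 85.6281 100.6475 101.7593 102.4059]
y  84 n  860 z pct10/50/90/99 [ 7.8228 73.6539 83.2312 84.9423]
y  99 n 1530 z pct10/50/90/99 [ 7.4466 81.3361 82.7897 83.5075]
y 115 n 1641 z pct10/50/90/99 [ 7.9586 81.6868 82.7489 83.5734]
y 130 n  102 z pct10/50/90/99 [80.6388 81.8354 82.8342 83.1321]
chassis_front 0.73 [ 4. 83.] [0.1182 0.1998 0.0008] [-0.4478  0.1265]
chassis_front 0.65 [314.  52.] [0.5634 0.1125 0.0729] [0.004  0.0857]
```

Call:
arm_command --pt "0 0 0" --pt "0 0 0" --pt "0 0 0" --pt "0 0 0" --pt "0 0 0" --spin '[0, 0, 0, 0, 0]' --jaw 2.37

```text
clock: 15.9
eef_pos: [0.5529, 0.0023, 0.1551]
tool_rot: [0.743, 0.669, -0.002, -0.0]
ft_force: [2.2, -5.4, -12.4]
grip_width: 0.0238
grasp_force: 14.1
```

Call:
arm_command --pt "0 0 0" --pt "0 0 0" --pt "0 0 0" --pt "0 0 0" --pt "0 0 0" --spin '[0, 0, 0, 0, 0]' --jaw 2.4

```text
clock: 16.52
eef_pos: [0.554, 0.0041, 0.1577]
tool_rot: [0.742, 0.67, 0.0, 0.0]
ft_force: [0.2, -0.1, -0.1]
grip_width: 0.0243
grasp_force: 0.0
```

```bash
python3 st.py w8.png
```

```text
16.575 [0.554  0.004  0.1576] [-0.5694  0.6868 -0.0443] [-0.0125 -0.0049  0.0275] 0.0
y -80 n  753 z pct10/50/90/99 [73.6233 77.8433 78.746  79.3996]
y -65 n   91 z pct10/50/90/99 [ 6.8162  7.8235  8.5937 16.3194]
y -50 n  129 z pct10/50/90/99 [ 7.2199  7.936   8.9938 26.2103]
y -35 n 1310 z pct10/50/90/99 [  8.9625 137.9422 197.0271 207.6106]
y -20 n 6331 z pct10/50/90/99 [ 70.12   178.5877 250.1819 257.4477]
y  -5 n16222 z pct10/50/90/99 [196.8785 244.7205 260.5836 264.15  ]
y   9 n  894 z pct10/50/90/99 [34.8866 35.7948 36.7197 37.3957]
y  24 n  978 z pct10/50/90/99 [ 7.4942 24.6928 41.7227 57.4213]
y  39 n  845 z pct10/50/90/99 [46.4052 51.5314 52.6399 53.2451]
y  55 n 1050 z pct10/50/90/99 [45.3844 51.703  52.7062 53.3712]
y  69 n  848 z pct10/50/90/99 [ 8.6828 50.3774 52.4591 53.3374]
y  84 n  709 z pct10/50/90/99 [ 7.2218  8.6009 26.9564 33.896 ]
y  99 n 1742 z pct10/50/90/99 [ 7.3498 80.9293 82.7095 83.5898]
y 115 n 1550 z pct10/50/90/99 [ 8.2554 81.7343 82.7663 83.5452]
y 130 n  382 z pct10/50/90/99 [80.8045 81.7291 82.6184 83.4365]
chassis_front 0.95 [ 9. 83.] [0.1671 0.188  0.0268] [-0.3979  0.1198]
chassis_front 0.86 [317.  66.] [0.5671 0.1127 0.0081] [0.0077 0.0862]
chassis_rear 0.52 [309. 258.] [ 0.5483 -0.0123  0.1371] [ 0.0019 -0.04  ]
chassis_rear 0.41 [168.   6.] [0.4604 0.1693 0.0851] [-0.1042  0.1315]
```

View pics/w8.png

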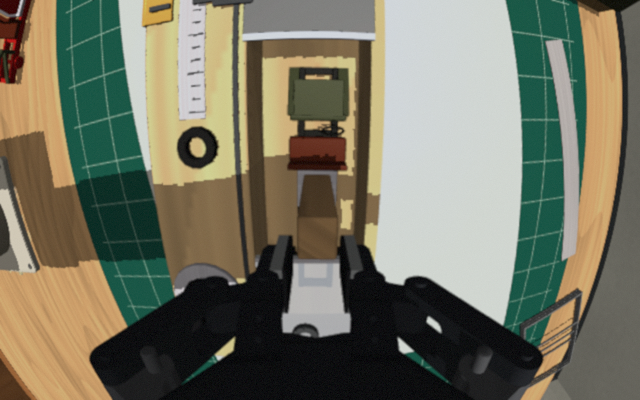

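The chassis slipped down and is standing level on the channel floor again. Handle top is at about (319,238), and the bystanders are untouched. I'll measure the handle and regrip near its very top so it pivots more easily.

```bash
cat > hd.py <<'E'
from h import *
np.set_printoptions(precision=4,suppress=True)
p=camera("wrist");o=get_obs();print(o["clock"],o["eef_pos"],o["tool_rot"])
K=p["intrinsics"];Z=p["range_z"];v,u=np.mgrid[0:400,0:640]
a=np.stack([(u-K[0,2])/K[0,0],(v-K[1,2])/K[1,1]],-1);r=np.linalg.norm(a,axis=-1)+1e-9
d=np.dstack([a*(np.tan(r)/r)[...,None],np.ones_like(r)])*Z[...,None]
X=(d-np.ravel(p["tvec"]))@cv2.Rodrigues(p["rvec"])[0]
m=(Z>0)&(abs(X[...,2]-.1375)<.004)&(abs(X[...,0]-.5535)<.025)&(abs(X[...,1])<.04)
P=X[m];R2=cv2.minAreaRect((P[:,:2]*1000).astype(np.float32));print(m.sum(),R2,box(np.array(R2[0])/1e3))
e=np.array(R2[0])/1e3-o["eef_pos"][:2]; q=R.from_quat(o["tool_rot"]).as_matrix(); print("tool-frame offset cm",(q.T@np.array([*e,0]))*100)
E
python3 hd.py; python3 al.py
```

```text
16.725 [0.5539 0.004  0.1574] [0.7425 0.6698 0.0001 0.    ]
1763 ((554.9722900390625, 0.546931266784668), (28.146865844726562, 23.91973114013672), 82.90254974365234) [ 0.0073 -0.0265]
tool-frame offset cm [-0.3314  0.1414 -0.    ]
top ptr 0.13300914680170728 mark 0.13284564824440515 diff mm -0.16349855730213303
scene ptr 0.13386469050578823 mark 0.13316909191345733 diff mm -0.6955985923308983
[ 0.7425  0.6698 -0.     -0.    ] 16.925 [ 0.2324 -0.0547  0.0584] 1.68078941822573
```

Call:
arm_command --pt "0.4 0.1 0" --pt "0.4 0.1 0" --pt "0.4 0.1 1.5" --pt "0.4 0.1 3.2" --pt "0.4 0.1 3.2" --spin '[0, 0, 0, 0, 0]' --jaw 4

```text
clock: 17.55
eef_pos: [0.5535, 0.0078, 0.1229]
tool_rot: [0.743, 0.67, -0.002, -0.002]
ft_force: [0.2, 0.5, 0.9]
grip_width: 0.0399
grasp_force: 0.0
```

Call:
arm_command --pt "0 0 0" --pt "0 0 0" --pt "0 0 0" --pt "0 0 0" --pt "0 0 0" --spin '[0, 0, 0, 0, 0]' --jaw 2.35

```text
clock: 18.18
eef_pos: [0.5553, 0.0078, 0.1254]
tool_rot: [0.743, 0.67, 0.0, 0.0]
ft_force: [-0.4, -0.2, -2.2]
grip_width: 0.0236
grasp_force: 9.7
```

Call:
arm_command --pt "0 0 -0.5" --pt "0.3 0 -1" --pt "0.6 0 -1.5" --pt "0.8 0 -2.2" --pt "0.8 0 -3" --spin '[0, 0, 0, 0, 0]'

```text
clock: 18.8
eef_pos: [0.5561, 0.016, 0.1559]
tool_rot: [0.742, 0.67, 0.0, 0.0]
ft_force: [-0.1, 0.8, -2.4]
grip_width: 0.0237
grasp_force: 9.7
```

```bash
python3 st.py w9.png
```

```text
18.85 [0.5569 0.0159 0.1572] [ 1.0778 -0.3484 -0.3395] [0.0514 0.0074 0.0508] 9.71331238746643
y -80 n    9 z pct10/50/90/99 [ 8.0894 77.5376 78.2699 78.6397]
y -65 n   60 z pct10/50/90/99 [6.7106 7.6118 8.7915 9.4664]
y -50 n   54 z pct10/50/90/99 [6.8825 7.7868 8.5625 9.1343]
y -35 n  415 z pct10/50/90/99 [  8.272  168.1424 169.0033 169.6325]
y -20 n 1874 z pct10/50/90/99 [ 62.163  168.597  195.4089 205.7169]
y  -5 n12366 z pct10/50/90/99 [124.8344 206.214  252.0158 256.7174]
y   9 n11134 z pct10/50/90/99 [ 82.066  244.4871 259.9239 262.4903]
y  24 n 1278 z pct10/50/90/99 [ 9.1627 65.8517 67.0222 70.4448]
y  39 n  823 z pct10/50/90/99 [ 7.752  71.0478 82.9805 87.9487]
y  55 n 1376 z pct10/50/90/99 [80.6052 82.1346 83.0304 83.8087]
y  69 n 1322 z pct10/50/90/99 [80.7121 82.1685 83.1002 83.7575]
y  84 n  877 z pct10/50/90/99 [ 7.8652 55.3908 65.9657 81.9217]
y  99 n 1642 z pct10/50/90/99 [ 7.3448 81.3518 82.7221 83.6574]
y 115 n 1433 z pct10/50/90/99 [80.8813 81.8891 82.7823 83.4386]
y 130 n 1327 z pct10/50/90/99 [80.9277 81.8966 82.8546 83.5157]
y 144 n   70 z pct10/50/90/99 [80.5255 81.592  82.6148 83.4776]
chassis_front 0.84 [ 5. 92.] [0.1615 0.1881 0.027 ] [-0.4034  0.1194]
chassis_front 0.77 [317.  66.] [0.569  0.1246 0.0063] [0.0084 0.0983]
```

Call:
arm_command --pt "0 0 -0.6" --pt "0 0 -1.2" --pt "0 0 -1.5" --pt "0 0 -1.7" --pt "0 0 -1.9" --spin '[0, 0, 0, 0, 0]'

```text
clock: 19.58
eef_pos: [0.555, 0.0148, 0.1729]
tool_rot: [0.743, 0.67, -0.002, -0.0]
ft_force: [0.1, -5.1, -9.9]
grip_width: 0.0238
grasp_force: 8.9
```

Call:
arm_command --pt "0 0 -0.05" --pt "0 0 -0.1" --pt "0 0 -0.15" --pt "0 0 -0.2" --pt "0 0 -0.2" --spin '[0, 0, 0, 0, 0]'

```text
clock: 20.2
eef_pos: [0.5558, 0.0157, 0.1762]
tool_rot: [0.743, 0.67, -0.0, -0.0]
ft_force: [-1.3, -4.1, -10.5]
grip_width: 0.0232
grasp_force: 8.5
```

```bash
python3 st.py w10.png | grep -E "^[0-9]|y  (24|39|55|69|84)|y -(20|35)"
```

```text
20.25 [0.5559 0.0157 0.1762] [ -1.5636  -5.9468 -11.1372] [-0.9302  0.1836 -0.0245] 8.485925048589706
y -35 n  449 z pct10/50/90/99 [ 78.885  186.3575 187.0824 187.7745]
y -20 n 1798 z pct10/50/90/99 [185.5983 187.2963 215.7309 226.4818]
y  24 n 1234 z pct10/50/90/99 [86.2373 87.2509 88.1536 88.854 ]
y  39 n  915 z pct10/50/90/99 [  7.7726  77.5572 103.7135 109.8733]
y  55 n 1377 z pct10/50/90/99 [103.081  104.8442 105.9064 106.7419]
y  69 n 1422 z pct10/50/90/99 [ 97.1434 105.6632 106.6406 107.3351]
y  84 n 1018 z pct10/50/90/99 [  8.5669  88.2324 106.2539 107.244 ]
```

Call:
arm_command --pt "-0.2 0 -0.1" --pt "-0.4 0 -0.2" --pt "-0.6 0 -0.3" --pt "-0.8 0 -0.4" --pt "-1 0 -0.5" --spin '[0, 0, 0, 0, 0]'

```text
clock: 20.98
eef_pos: [0.5558, 0.0062, 0.1823]
tool_rot: [0.742, 0.67, 0.001, 0.0]
ft_force: [-0.6, -0.5, -5.2]
grip_width: 0.0234
grasp_force: 8.6
```

```bash
python3 st.py w10.png | grep -E "^[0-9]|y  (24|39|55|69|84)|y -(20|35)"
```

```text
21.025 [0.5558 0.006  0.1823] [-0.1816 -0.1373 -2.7409] [ 0.0072  0.1374 -0.0371] 8.634298592805862
y -35 n 1273 z pct10/50/90/99 [189.4596 191.0833 219.0379 233.8214]
y -20 n 3754 z pct10/50/90/99 [167.5372 192.4146 221.9897 245.3043]
y  24 n 1268 z pct10/50/90/99 [94.9383 96.4885 97.7248 98.6003]
y  39 n 1006 z pct10/50/90/99 [  8.3606  89.1646 116.6307 120.5653]
y  55 n 1477 z pct10/50/90/99 [114.4828 117.2348 118.5695 119.4532]
y  69 n 1478 z pct10/50/90/99 [117.1884 119.4742 120.8542 121.7026]
y  84 n  807 z pct10/50/90/99 [ 93.5842  96.9489 105.9323 119.8166]
```

Call:
arm_command --pt "-0.2 0 -0.1" --pt "-0.4 0 -0.2" --pt "-0.6 0 -0.4" --pt "-0.7 0 -0.5" --pt "-0.8 0 -0.7" --spin '[0, 0, 0, 0, 0]'

```text
clock: 21.75
eef_pos: [0.5535, -0.0027, 0.1873]
tool_rot: [0.743, 0.67, -0.001, -0.001]
ft_force: [0.3, -2.2, -7.6]
grip_width: 0.0234
grasp_force: 8.1
```

```bash
python3 st.py w11.png | grep -E "^[0-9]|y  (24|39|55|69|84)|y -(20|35|50|65|80)|ch"
```

```text
21.8 [ 0.5537 -0.0026  0.1877] [ 0.1908 -2.2893 -6.9746] [-0.2239  0.0626 -0.0173] 8.135214149951935
y -80 n   63 z pct10/50/90/99 [ 7.1848  9.1146 74.5167 76.8985]
y -65 n   34 z pct10/50/90/99 [7.0355 7.8496 8.6906 8.8984]
y -50 n  588 z pct10/50/90/99 [191.9559 193.5939 194.7162 195.4265]
y -35 n 1864 z pct10/50/90/99 [195.0743 197.627  227.7085 237.3627]
y -20 n16092 z pct10/50/90/99 [177.9053 263.2505 281.9812 287.9817]
y  24 n 1296 z pct10/50/90/99 [103.855  105.6626 107.076  111.8342]
y  39 n 1220 z pct10/50/90/99 [ 95.2859 125.9078 128.1985 130.857 ]
y  55 n 1651 z pct10/50/90/99 [123.0448 129.5391 131.3756 132.4091]
y  69 n 1379 z pct10/50/90/99 [120.9787 132.776  134.1924 135.0961]
y  84 n  945 z pct10/50/90/99 [108.8447 111.4662 119.5199 120.4773]
chassis_front 0.77 [20. 77.] [0.1439 0.1943 0.0191] [-0.4216  0.1237]
chassis_front 0.75 [316.  33.] [0.5667 0.128  0.082 ] [0.0058 0.1015]
```

View pics/w11.png

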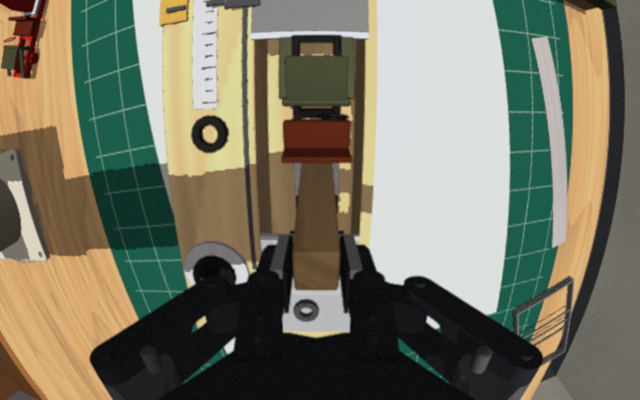

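The chassis is tilted about 0.23 rad. The cowl (316,80) is up out of the opening, its front end clear of the shutter edge (row 30), and the rear is under the cover. Next: grip firmer, ease off the contact, then slide out along the slope.

Call:
arm_command --pt "0.1 0 0.2" --pt "0.1 0 0.4" --pt "0.1 0 0.4" --pt "0.1 0 0.4" --pt "0.1 0 0.4" --spin '[0, 0, 0, 0, 0]' --jaw 2.0

```text
clock: 22.52
eef_pos: [0.5545, -0.0011, 0.1845]
tool_rot: [0.743, 0.67, 0.0, 0.0]
ft_force: [-0.6, 0.2, -1.2]
grip_width: 0.0217
grasp_force: 58.8
```

```bash
python3 st.py w12.png | grep -E "^[0-9]|y  (24|39|55|69|84)|y -(20|35|50|65|80)"
```

```text
22.575 [ 0.5545 -0.0011  0.1845] [ 0.1977 -0.9024 -1.3124] [ 0.0033  0.0366 -0.0284] 58.82183611392975
y -80 n   63 z pct10/50/90/99 [ 7.0311  8.2908 59.7667 61.2862]
y -65 n   42 z pct10/50/90/99 [6.8534 7.9689 8.8515 9.038 ]
y -50 n  507 z pct10/50/90/99 [188.2908 190.3717 191.3189 192.1388]
y -35 n 1641 z pct10/50/90/99 [191.5996 194.2438 224.6984 235.5001]
y -20 n11986 z pct10/50/90/99 [170.1318 238.9303 280.9005 285.4431]
y  24 n 1286 z pct10/50/90/99 [100.219  101.9515 103.4499 104.6972]
y  39 n 1177 z pct10/50/90/99 [ 91.4493 120.7173 124.0377 127.2859]
y  55 n 1576 z pct10/50/90/99 [120.0484 125.4188 127.1115 128.1973]
y  69 n 1439 z pct10/50/90/99 [126.0409 128.665  130.1381 131.1032]
y  84 n  860 z pct10/50/90/99 [104.5757 107.6279 115.4556 116.4328]
```

Call:
arm_command --pt "1 0 -0.23" --pt "2 0 -0.46" --pt "3 0 -0.69" --pt "4 0 -0.92" --pt "5 0 -1.15" --spin '[0, 0, 0, 0, 0]'

```text
clock: 23.3
eef_pos: [0.5596, 0.0495, 0.196]
tool_rot: [0.742, 0.67, 0.0, -0.0]
ft_force: [-0.4, -0.1, -1.2]
grip_width: 0.0216
grasp_force: 58.8
```

```bash
python3 st.py w13.png; python3 al.py
```

```text
23.35 [0.5599 0.0507 0.1963] [-0.0397  0.7575 -1.4099] [ 0.1706 -0.0526  0.0717] 58.84665369987488
y -80 n   77 z pct10/50/90/99 [77.1584 77.8766 78.4319 79.2807]
y -35 n   36 z pct10/50/90/99 [6.8293 7.8833 8.8473 9.1423]
y -20 n   44 z pct10/50/90/99 [ 7.2568  8.3363 71.2102 72.954 ]
y  -5 n  143 z pct10/50/90/99 [  8.0409 201.0079 201.7768 202.289 ]
y   9 n 1246 z pct10/50/90/99 [201.5902 203.7065 235.1794 248.0222]
y  24 n 4085 z pct10/50/90/99 [184.2764 206.3704 271.5728 292.419 ]
y  39 n19265 z pct10/50/90/99 [175.7985 281.7094 298.1242 302.4201]
y  55 n 1176 z pct10/50/90/99 [107.5481 118.1411 125.9954 126.969 ]
y  69 n 1182 z pct10/50/90/99 [110.8336 112.3893 113.9743 114.9761]
y  84 n 1172 z pct10/50/90/99 [101.7576 112.3808 120.5205 138.4245]
y  99 n 1496 z pct10/50/90/99 [132.715  135.5772 137.3182 138.3869]
y 115 n 1584 z pct10/50/90/99 [136.3873 139.0172 140.7967 141.8512]
y 130 n  957 z pct10/50/90/99 [115.6919 127.4457 141.7203 142.5509]
y 144 n  900 z pct10/50/90/99 [ 81.4463 116.7447 125.3665 126.7352]
y 159 n  954 z pct10/50/90/99 [81.0492 81.8783 82.7725 83.4813]
chassis_front 0.97 [318.  35.] [0.5753 0.1794 0.0822] [0.009  0.1534]
chassis_front 0.91 [ 28. 112.] [0.1663 0.1892 0.0275] [-0.3988  0.121 ]
chassis_rear 0.36 [308. 281.] [0.554  0.0345 0.203 ] [0.0028 0.0071]
top ptr 0.13295089833816198 mark 0.1329394862874306 diff mm -0.011412050731379741
scene ptr 0.13381575678683552 mark 0.13318253489317586 diff mm -0.6332218936596634
[ 0.7427  0.6696 -0.0002 -0.    ] 23.65 [-1.0507  0.9864 -1.2098] 1.7603579363066457
```

Call:
arm_command --pt "0.8 0 -0.4" --pt "1 0 -1.5" --pt "1 0 -3" --pt "1 0 -4.5" --pt "1 0 -5" --spin '[0, 0, 0, 0, 0]'

```text
clock: 24.28
eef_pos: [0.5614, 0.0586, 0.2479]
tool_rot: [0.743, 0.67, 0.001, 0.001]
ft_force: [-0.0, 0.1, -2.7]
grip_width: 0.022
grasp_force: 58.9
```

Call:
arm_command --pt "-1 0 0" --pt "-2 0 0" --pt "-3 0 0" --pt "-4 0 0" --pt "-4.5 0 0" --spin '[0, 0, 0, 0, 0]' --jaw 2.25

```text
clock: 24.9
eef_pos: [0.5557, 0.0128, 0.2457]
tool_rot: [0.743, 0.669, -0.0, -0.0]
ft_force: [-1.0, 1.2, -1.5]
grip_width: 0.0229
grasp_force: 35.0
```

```bash
python3 st.py w14.png
```

```text
24.95 [0.5557 0.0125 0.2457] [ 0.1577 -0.8503 -0.6732] [-0.0908  0.0463  0.0837] 34.979544281959534
y -80 n   14 z pct10/50/90/99 [28.4028 77.0914 78.0498 78.6769]
y -65 n   15 z pct10/50/90/99 [118.0808 120.5039 122.0874 122.6306]
y -35 n  547 z pct10/50/90/99 [250.4445 251.7292 252.8817 253.4064]
y -20 n 1739 z pct10/50/90/99 [253.2659 255.7987 286.1743 296.7572]
y  -5 n14067 z pct10/50/90/99 [232.8214 317.8365 341.1938 346.4966]
y   9 n 8582 z pct10/50/90/99 [187.1174 340.7355 350.3136 352.3839]
y  24 n 1470 z pct10/50/90/99 [160.5489 165.1335 175.6283 176.7779]
y  39 n 1249 z pct10/50/90/99 [161.5546 163.3835 164.8281 165.8083]
y  55 n 1165 z pct10/50/90/99 [152.0469 183.0123 185.7066 188.3511]
y  69 n 1609 z pct10/50/90/99 [180.7656 186.9603 188.737  189.795 ]
y  84 n 1379 z pct10/50/90/99 [178.8062 190.1751 191.5999 192.6099]
y  99 n  943 z pct10/50/90/99 [165.699  168.2639 176.7924 178.0961]
y 115 n  392 z pct10/50/90/99 [ 80.8698  81.962  167.0459 169.435 ]
y 130 n  495 z pct10/50/90/99 [80.9726 81.8937 82.8707 83.6201]
y 144 n  683 z pct10/50/90/99 [80.8613 81.8506 82.9246 83.84  ]
y 159 n  580 z pct10/50/90/99 [80.7871 81.7826 82.9014 83.6225]
chassis_front 0.72 [46. 88.] [0.1277 0.1974 0.0018] [-0.4381  0.1251]
chassis_front 0.68 [318.  35.] [0.5721 0.1538 0.0811] [0.0085 0.1276]
```

Call:
arm_command --pt "0 0 0" --pt "0 0 0.5" --pt "0 0 1.2" --pt "0 0 1.8" --pt "0 0 2.2" --spin '[0, 0, 0, 0, 0]' --jaw 2.32

```text
clock: 25.68
eef_pos: [0.5556, 0.0139, 0.223]
tool_rot: [0.742, 0.67, -0.0, -0.0]
ft_force: [-0.4, 0.3, -1.2]
grip_width: 0.0233
grasp_force: 18.7
```

Call:
arm_command --pt "0 0 0.2" --pt "0 0 0.4" --pt "0.2 0 0.6" --pt "0.4 0 0.8" --pt "0.7 0 1.0" --spin '[0, 0, 0, 0, 0]' --jaw 2.34

```text
clock: 26.3
eef_pos: [0.5567, 0.0209, 0.2138]
tool_rot: [0.743, 0.67, 0.0, 0.0]
ft_force: [0.3, 0.4, -0.9]
grip_width: 0.0237
grasp_force: 14.0
```

```bash
python3 st.py w15.png | grep -E "^[0-9]|y  (24|39|55|69|84|99)"
```

```text
26.35 [0.5567 0.0213 0.2135] [ 0.5547  0.2221 -1.0127] [-0.0271 -0.0239  0.015 ] 14.063027054071426
y  24 n 1156 z pct10/50/90/99 [127.7291 139.7899 143.3484 144.247 ]
y  39 n 1234 z pct10/50/90/99 [128.1287 129.742  131.222  132.0678]
y  55 n 1132 z pct10/50/90/99 [118.8286 129.7207 139.4426 155.8533]
y  69 n 1436 z pct10/50/90/99 [150.3285 152.4879 154.0302 154.9703]
y  84 n 1573 z pct10/50/90/99 [153.0701 155.6042 157.2831 158.2723]
y  99 n  868 z pct10/50/90/99 [133.2346 144.5747 158.252  159.1815]
```

Call:
arm_command --pt "0.1 0 0.2" --pt "0.2 0 0.4" --pt "0.4 0 0.6" --pt "0.6 0 0.8" --pt "0.8 0 1.0" --spin '[0, 0, 0, 0, 0]'

```text
clock: 27.08
eef_pos: [0.5578, 0.0292, 0.2042]
tool_rot: [0.742, 0.67, 0.001, 0.0]
ft_force: [1.4, 2.4, 5.0]
grip_width: 0.0232
grasp_force: 14.7
```

```bash
python3 st.py w15.png | grep -E "^[0-9]|y  (24|39|55|69|84|99)"
```

```text
27.125 [0.5578 0.0295 0.204 ] [-0.0398  3.0576  3.7065] [ 0.4988 -0.0578  0.0269] 14.633345156908035
y  24 n10671 z pct10/50/90/99 [131.4345 293.5439 308.3898 310.898 ]
y  39 n 1181 z pct10/50/90/99 [114.7678 116.0189 117.1127 117.9535]
y  55 n 1083 z pct10/50/90/99 [  8.1533 113.7215 127.3021 140.1601]
y  69 n 1196 z pct10/50/90/99 [133.5756 135.5043 136.6066 137.3209]
y  84 n 1438 z pct10/50/90/99 [133.177  137.1005 138.1971 138.9462]
y  99 n  999 z pct10/50/90/99 [ 82.6736 125.2194 138.9809 139.9381]
```

Call:
arm_command --pt "0.1 0 0.1" --pt "0.3 0 0.3" --pt "0.5 0 0.4" --pt "0.6 0 0.5" --pt "0.7 0 0.5" --spin '[0, 0, 0, 0, 0]'

```text
clock: 27.85
eef_pos: [0.5587, 0.0361, 0.1995]
tool_rot: [0.742, 0.67, 0.001, 0.0]
ft_force: [0.7, 2.4, 5.0]
grip_width: 0.0235
grasp_force: 15.0
```

```bash
python3 st.py w15.png | grep -E "^[0-9]|y  (24|39|55|69|84|99)"
```

```text
27.9 [0.5586 0.0362 0.1994] [0.9058 3.9079 5.5609] [ 0.6557 -0.1388 -0.0189] 15.08355125784874
y  24 n19114 z pct10/50/90/99 [224.8672 285.9207 301.6246 305.8994]
y  39 n 1188 z pct10/50/90/99 [108.4287 109.4483 110.5028 113.6525]
y  55 n 1211 z pct10/50/90/99 [  7.9607 105.9434 111.0543 129.3416]
y  69 n 1001 z pct10/50/90/99 [122.0705 127.0914 128.1929 131.8857]
y  84 n 1377 z pct10/50/90/99 [120.7758 127.8109 128.8867 129.6798]
y  99 n 1098 z pct10/50/90/99 [102.4227 128.0873 129.3721 130.238 ]
```

Call:
arm_command --pt "0 0 -1" --pt "0 0 -3" --pt "0 0 -5" --pt "0 0 -7" --pt "0 0 -8" --spin '[0, 0, 0, 0, 0]' --jaw 2.2

```text
clock: 28.62
eef_pos: [0.558, 0.0349, 0.2793]
tool_rot: [0.743, 0.67, -0.001, 0.0]
ft_force: [0.4, -0.3, -2.1]
grip_width: 0.0228
grasp_force: 34.2
```

Call:
arm_command --pt "-0.5 0 0" --pt "-1 0 0" --pt "-1 0 0" --pt "-1 0 0" --pt "-1 0 0" --spin '[0, 0, 0, 0, 0]'

```text
clock: 29.25
eef_pos: [0.5571, 0.0258, 0.2786]
tool_rot: [0.743, 0.67, -0.0, -0.0]
ft_force: [0.3, 0.5, -0.8]
grip_width: 0.0228
grasp_force: 34.2
```

```bash
python3 st.py w16.png; python3 al.py
```

```text
29.3 [0.5571 0.0258 0.2787] [ 0.4001 -0.655  -1.4855] [-0.0212 -0.0057 -0.0074] 34.23003315925598
y -80 n    7 z pct10/50/90/99 [75.4621 78.1824 78.2913 78.3703]
y -20 n  804 z pct10/50/90/99 [286.4387 287.5661 288.4158 289.1584]
y  -5 n 2119 z pct10/50/90/99 [287.55   289.0381 319.1355 329.1927]
y   9 n17688 z pct10/50/90/99 [260.7501 356.766  374.9146 382.568 ]
y  24 n 5238 z pct10/50/90/99 [189.0261 377.4907 383.8876 385.5343]
y  39 n 1377 z pct10/50/90/99 [  8.2883 188.8456 190.0052 194.4971]
y  55 n  760 z pct10/50/90/99 [178.3884 205.9445 207.9788 211.8386]
y  69 n 1408 z pct10/50/90/99 [201.8073 207.4656 208.4394 209.3467]
y  84 n 1369 z pct10/50/90/99 [206.1584 208.5097 209.5969 210.2353]
y  99 n  907 z pct10/50/90/99 [ 82.5163 183.1304 192.9108 194.4035]
y 115 n  149 z pct10/50/90/99 [80.7299 81.9411 83.0106 83.8946]
y 130 n  599 z pct10/50/90/99 [80.9116 81.8414 82.8612 83.5806]
y 144 n  584 z pct10/50/90/99 [80.852  81.8467 82.8998 83.6795]
y 159 n  559 z pct10/50/90/99 [80.8604 81.8061 82.9097 83.7039]
chassis_front 0.94 [316.  59.] [0.568  0.133  0.1817] [0.0066 0.1066]
chassis_front 0.81 [60. 94.] [0.1449 0.1944 0.0185] [-0.4206  0.1239]
chassis_rear 0.66 [318. 291.] [0.5567 0.0051 0.2875] [ 0.0085 -0.0218]
top ptr 0.1329496671239193 mark 0.13300888796587373 diff mm 0.059220841954421566
scene ptr 0.13385317317448941 mark 0.13321421755692647 diff mm -0.6389556175629418
[0.7425 0.6698 0.     0.    ] 29.6 [ 0.5003  0.7997 -1.429 ] 1.719877919810543
```

Tilt is about 0.07 rad, the underside is at about 160 mm, the pointer is still aligned and the arm is still. Handing in.

```bash
python3 -c "
from workcell import *
print(job_done())"
```

```text
the job is handed in; nothing more can be done
None
```

I handed the job in with the pointer within about 1 mm of the ridge and the chassis held about 160 mm up, roughly level (0.07 rad) and still. The verdict wasn't shown, and on the first try the chassis slipped from the grip and dropped about 40 mm back into the box, which may have passed the 20 N limit.

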